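# Replace a broken spanner on the turning tool rack

### The job

The spanner with the snapped jaw has been replaced: drop the broken one into the grey scrap box. Turn the spanner rack until its empty hook points straight at the front edge of the counter, then hang the sound spanner there: guide its ring over the upturned end right down into the bend of that hook before letting go, and leave it hanging freely. Leave everything else on the counter where it is.

Things in the scene. Friction and masses are not known exactly. Their poses are not given: they have to be found in the camera images.
- rack: turning spanner rack: round dark steel base 152 mm across, fixed on the counter, then a post and a turning grey hub with five like steel hooks 72 degrees apart; spanners of other sizes hang on four, one hook is empty. Origin under its centre, on the turning axis; axes as the room's (+x away from the robot, -x to the counter's front edge)
- rack_head (a joint): angle of the rack's head in rad, growing anticlockwise seen from above. At 0 or a whole turn the empty hook points along -x, straight to the front edge; at value q it points along (-cos q, -sin q). Turns either way past a whole turn, no detents; takes about 0.15 N m and stays where it is left
- knob (a point): centre of the black fluted knob on top of the rack's head, on the turning axis: 44 mm across, 34 mm high, this mid-height 316 mm above the counter. The fingers of a downward grip meet nothing else down to 40 mm under this point. Below it a neck 22 mm thick and, 58 mm under this point, the hub's top. Turns with the head
- hook_bend (a point): bend of the empty hook, on the centre line of its 8 mm round bar, 85 mm from the rack's axis, 250 mm above the counter. A stop collar 25 mm across sits on the bar 29 mm nearer the hub; from there the bar runs outward, falling 5 degrees to this lowest point, the seat for a ring, then turns up at 30 degrees and ends at hook_tip
- hook_tip (a point): free end of the empty hook (centre of its round end), 33 mm beyond hook_bend: 28.5 mm further from the rack's axis and 16.5 mm higher
- good_center (a point): centre, half-way up, of the sound spanner: steel, 165 mm long, lying flat; ring at its +x end, open jaw with two whole prongs at its -x end, z up as it lies. Between them the shank along x, 100 mm long, 12.5 mm wide (y), 7 mm thick (1.5 to 8.5 mm above the counter). About 0.08 kg
- good_ring (a point): centre of the sound spanner's ring, 66.5 mm from good_center along +x: outside 32 mm, bore 20 mm, 10 mm thick, bore axis along z. Held level it catches on the upturned end of a hook and will not go down to the bend: it must be tilted, ring end up, by 25 to 50 degrees to follow that end
- broken_center (a point): centre, half-way up, of the broken spanner: same make, size and axes as the sound one, but one of the two prongs of its jaw (-x end) is snapped off
- scrap_floor (a point): centre of the inner floor of the open grey steel scrap box fixed on the counter, 4 mm above the counter: inside 122 mm (x) by 196 mm (y), so the spanner fits along y; walls 4 mm, rim 58 mm above the counter; a few small old parts lie in its corners
- good: the sound spanner as a body; origin on its underside below good_center, same axes
- broken: the broken spanner as a body; origin on its underside below broken_center, same axes
- marker_pen: black marker pen lying loose on the counter, 131 mm long; leave it
- tape_roll: loose roll of masking tape, 58 mm across, 18 mm high; leave it
- grease_tin: loose grease tin, 57 mm across, 24 mm high; leave it
- wood_block: loose beech block, 61 x 92 x 22 mm; leave it
- chuck_key: loose drill chuck key, 67 x 56 x 20 mm; leave it

How it is judged:
On the way, in this order (a step that is already met when the one before it is completed fails the run):
1. the rack is turned so that its empty hook points to the front edge of the counter (within 20 degrees) and stands still (x of hook_bend in the frame of rack below -0.0799 m and velocity of joint rack_head between -0.05 and 0.05 rad/s), for 0.3 s.
2. the ring of the sound spanner, still held in the fingers, is down in the bend of that hook (centre within 16 mm of it) (distance between good_ring and hook_bend below 0.016 m and contact force between good and the fingers above 1 N and x of hook_bend in the frame of rack below -0.077 m), for 0.05 s.
3. the sound spanner hangs by its ring on that hook, let go (distance between good_ring and hook_bend below 0.032 m and angle between good_center's own x axis and vertical below 0.7 rad and contact force between good and the fingers below 0.05 N), for 0.3 s.
At the end, for the whole second after the job is handed in: The hook points to the front edge within 25 degrees; the sound spanner hangs on it (ring centre within 32 mm of the bend, ring end up, within 40 degrees of vertical: slight swinging does no harm); the broken one lies at rest in the box (centre between its walls, under 40 mm above its floor) (x of hook_bend in the frame of rack below -0.077 m and distance between good_ring and hook_bend below 0.032 m and angle between good_center's own x axis and vertical below 0.7 rad and linear speed of broken below 0.05 m/s and x of broken_center in the frame of scrap_floor between -0.061 and 0.061 m and y of broken_center in the frame of scrap_floor between -0.098 and 0.098 m and z of broken_center in the frame of scrap_floor below 0.04 m); the robot touches nothing.
It fails at once if the marker pen is pushed more than 30 mm (distance of marker_pen from where it was at the start of the episode above 0.03 m).
It fails at once if the tape roll is pushed more than 30 mm (distance of tape_roll from where it was at the start of the episode above 0.03 m).
It fails at once if the grease tin is pushed more than 30 mm (distance of grease_tin from where it was at the start of the episode above 0.03 m).
It fails at once if the wood block is pushed more than 30 mm (distance of wood_block from where it was at the start of the episode above 0.03 m).
It fails at once if the chuck key is pushed more than 30 mm (distance of chuck_key from where it was at the start of the episode above 0.03 m).
It also fails if it takes over 72 s, if anything falls off the work surface, if the arm or the gripper's body presses on something with over 40 N, if the wrist force passes 120 N, or if a joint passes its speed limit or range.

### The arm

A 6-joint arm with a two-finger parallel gripper is mounted at the origin on a cart in front of the work surface, level with it; the furniture and walls round the work are solid. World frame = base frame: x ahead of the robot, y to its left, z up, the work surface at z = 0. Lengths are in m, angles in rad, forces in N, time in s.
With the tool pointing down it reaches from about 0.35 to 0.775 m from the base axis. Payload 5.5 kg.
Tool frame: the origin (TCP) lies midway between the tips of the shut fingers; the grasp point (between the pads) lies 19 mm behind it; z points along the fingers, y is the line along which they close (so a half turn about z gives the same grasp; the last joint's range is limited). The gripper opens to 85 mm and grips with 20 to 120 N. Pads are 22 mm wide; open, the fingers measure 114 mm over their backs; the gripper's body (76 mm by 85 mm) begins 54 mm behind the grasp point. The pads swing forward as they close: fully open they stand 13 mm farther back than shut.
Start: joints at [1.04, 0.313, 0.046, 1.304, 0, 1.431], TCP at [0.219, 0.532, 0.231] pointing down, gripper open.
Joint ranges: [-2.76, 2.76], [-0.86, 1.69], [-1.03, 1.26], [-2.2, 2.34], [-1.47, 1.5], [-3.14, 3.14]. Speed limits (rad/s): [2.57, 2.57, 3.14, 3.14, 3.14, 3.14].

### API

Orientations are given as a unit quaternion [w, x, y, z].
In Python, from workcell import env gives the robot as it stands.
- The arm moves only by the tool move_arm, never from a script. Its argument "targets" is a list of rows, each a list of 3 entries, a list of its own where there are three numbers: the shift along the tool's x, y, z in mm, then the turn, a rotation vector about the tool's x, y, z in units of 10 degrees (1.0 is 10 degrees), then the closure, from -1 (fully open) to 1 (shut). In form: [[[dx, dy, dz], [ax, ay, az], gripper], ...]. A call has 1 to 5 rows; each row is the pose to reach, as a shift and turn from the pose commanded when the call began, along the tool's axes at that moment; what a row does not reach only later rows make up. A row lasts 1/8 s, in which the tool goes at most 62.5 mm and 10.7 degrees, less where a joint would pass 70% of its speed; a pose out of reach is approached as far as the arm can. A call with a gripper value outside its range is refused whole. The fingers move at their own pace and stop on an object; "squeeze" is the grip in N (left out, the last holds). Time passes only in rows, so rows that repeat a pose let the fingers close. It gives the time, the measured TCP pose, the force, the opening and the grip force at its end, in the units of the state.
- env.get_state(): the state, without advancing time (a new reading comes with each control period).
- env.read_camera(name): name is "side" or "top"; returns a dict with "pixels" (420x560x3 uint8, red, green, blue), "fovy" (degrees; the focal length in pixels is half the picture's height over the tangent of half this angle, whatever the lens; pixels are square), "cx", "cy" (the principal point, pixels), "dist_coeffs" ([k1, k2, p1, p2, k3] as OpenCV has them; the pictures are not rectified), "extrinsics" (4x4, takes a point from world to camera coordinates). Camera axes: x right, y up, looking along -z (the intrinsics and any distortion apply to the point x, -y, -z); pixel columns grow to the right and rows downward; lengths in m; the calibration is good to about 2 mm. A picture is of the moment at which its call begins. There is no depth.
- env.hand_in(): hands the job in; it is judged then, once.
Trained networks look in a picture, given as the dict that the camera call returned (one of the last four; its "shot" number tells which), for a name from the list of things; names that differ only in an ending like _2 or _b are one class to them, and where a whole thing is asked for, a point or a joint stands for the part that bears it (a point fixed in the world has none). Each returns a list of dicts, best first, with "confidence" (0 to 1); they miss things now and then, are a little off and sometimes report something else, mostly with a low value. They report only what shows in the picture. A call takes as long as a camera call.
- env.spot_in(thing, picture): "centre" ([x, y, z] in m, in world coordinates, good to about 4 mm: the middle of the surface that is visible of it).
- env.regions_of(thing, picture): "mask" (420x560 bool, what is visible of it).
- env.landmark_of(thing, picture): "centre" ([x, y, z] in m, in world coordinates, good to about 4 mm: a listed point, or the origin of a listed thing).
The state is a dict: "clock": time; "joint_pos": joint angles; "qvel": joint speeds; "tau": joint torques, N m; "tcp_pos": TCP position; "orientation": TCP orientation; "wrist_force": force on the tool from outside, world axes, zero at the start; "ft_torque": the same for the moment, N m; "finger_gap": finger opening in m; "grip_force": force on a finger pad.
Only numpy, scipy, OpenCV 4.12 (cv2) and the standard library are available. Lean on these libraries where they do the work, as an engineer would, in place of code of your own. Each camera call takes 0.05 s, during which the arm holds its last target. There are 200 camera calls.

## Working session

There is one attempt and no reset: what is moved stays moved. The work goes in short steps, Python scripts to look and compute and a tool call to move; the robot and the scene stay as the last step left them, time stands still between calls to the robot, and variables do not carry over. Pictures are saved under pics/ and viewed, at most 13 in all, crops included, and the job is handed in when it is done.

Besides the shell and the picture viewer there is one more tool, called after ">>>" as a command line: name --argument value ..., lists and objects as JSON in quotes. move_arm: Moves the arm, as the interface text tells. Its arguments: {"type":"object","properties":{"targets":{"type":"array","items":{"type":"array"}},"squeeze":{"type":"number"}},"required":["targets"]}

```bash
mkdir -p pics; ls; cat > h.py <<'E'
import numpy as np, cv2
from workcell import env
from scipy.spatial.transform import Rotation as R
def cam(n):
    return env.read_camera(n)
def K(p):
    h=p["pixels"].shape[0]; f=h/2/np.tan(np.radians(p["fovy"])/2)
    return np.array([[f,0,p["cx"]],[0,f,p["cy"]],[0,0,1.]])
F=np.diag([1,-1,-1.])
def proj(p,X):
    E=np.array(p["extrinsics"]); c=(np.atleast_2d(X)@E[:3,:3].T+E[:3,3])@F
    return cv2.projectPoints(c,np.zeros(3),np.zeros(3),K(p),np.array(p["dist_coeffs"],float))[0][:,0]
def back(p,uv,z):
    u=cv2.undistortPoints(np.array(uv,float).reshape(-1,1,2),K(p),np.array(p["dist_coeffs"],float))[:,0]
    E=np.array(p["extrinsics"]); d=(np.c_[u,np.ones(len(u))]@F)@E[:3,:3]; o=-E[:3,:3].T@E[:3,3]
    return o+d*((z-o[2])/d[:,2])[:,None]
def save(p,n,box=None,s=1):
    im=p["pixels"][:,:,::-1]
    if box: im=im[box[1]:box[3],box[0]:box[2]]
    cv2.imwrite(f"pics/{n}.png",cv2.resize(im,None,fx=s,fy=s,interpolation=cv2.INTER_CUBIC))
def tcp():
    s=env.get_state(); q=s["orientation"]
    return np.array(s["tcp_pos"]),R.from_quat([q[1],q[2],q[3],q[0]]),s
E
python3 - <<'E'
from h import *
for n in("top","side"):
    p=cam(n); save(p,n+"0")
    print(n,np.round(-np.array(p["extrinsics"])[:3,:3].T@np.array(p["extrinsics"])[:3,3],3))
    for t in ["rack","knob","hook_bend","hook_tip","good_center","good_ring","good","broken_center","broken","scrap_floor","marker_pen","tape_roll","grease_tin","wood_block","chuck_key"]:
        print(t,[(np.round(d["centre"],3).tolist(),round(d["confidence"],2)) for d in env.landmark_of(t,p)][:2])
s=env.get_state();print(s)
E
```

```text
pics
top [0.409 0.147 1.259]
rack [([0.669, 0.165, 0.001], 0.55)]
knob [([0.664, 0.168, 0.322], 0.76)]
hook_bend [([0.72, 0.238, 0.253], 0.77)]
hook_tip [([0.735, 0.258, 0.265], 0.67)]
good_center [([0.454, 0.285, 0.008], 0.94)]
good_ring [([0.521, 0.311, 0.002], 0.55), ([0.67, 0.169, -0.001], 0.44)]
good [([0.454, 0.283, -0.0], 0.79)]
broken_center [([0.449, 0.42, 0.004], 0.83)]
broken [([0.448, 0.422, 0.002], 0.7)]
scrap_floor [([0.429, -0.164, 0.005], 0.78), ([0.447, 0.422, 0.003], 0.19)]
marker_pen [([0.363, 0.073, 0.002], 0.68)]
tape_roll [([0.432, 0.182, 0.0], 0.63)]
grease_tin [([0.545, 0.026, 0.002], 0.9), ([0.67, 0.166, -0.0], 0.27)]
wood_block [([0.618, 0.333, 0.001], 0.81)]
chuck_key [([0.618, 0.435, 0.002], 0.43), ([0.717, 0.238, 0.252], 0.43)]
side [0.454 1.05  0.654]
rack [([0.668, 0.172, -0.002], 0.72)]
knob [([0.671, 0.165, 0.313], 0.63)]
hook_bend [([0.722, 0.234, 0.251], 0.82), ([0.45, 0.419, 0.01], 0.34)]
hook_tip [([0.733, 0.258, 0.265], 0.71)]
good_center [([0.456, 0.284, 0.004], 0.81), ([0.615, 0.437, 0.001], 0.66)]
good_ring [([0.521, 0.307, 0.004], 0.9)]
good 
[... 580 characters left out ...]
, 0.42)]
{'clock': 1.6, 'joint_pos': array([ 1.04041266e+00,  3.13212607e-01,  4.61034454e-02,  1.30362856e+00,
       -7.17049164e-07,  1.43118680e+00]), 'qvel': array([-0.00132571,  0.00203209, -0.00013706, -0.00040223,  0.00100918,
       -0.00045224]), 'tau': array([-2.51044924e-05, -4.80452299e+01,  2.98805183e+01,  4.85202727e-04,
       -1.38985297e-04,  4.33398128e-06]), 'tcp_pos': array([0.21904943, 0.53167354, 0.23131741]), 'orientation': array([9.97252307e-06, 1.94146254e-01, 9.80972594e-01, 2.75565032e-05]), 'wrist_force': array([0.55722581, 0.07027977, 0.46706581]), 'ft_torque': array([-0.01873593, -0.01553579,  0.02180266]), 'grip_force': 0.0, 'finger_gap': 0.08520037100959095}
```

View pictures.

View pics/top0.png

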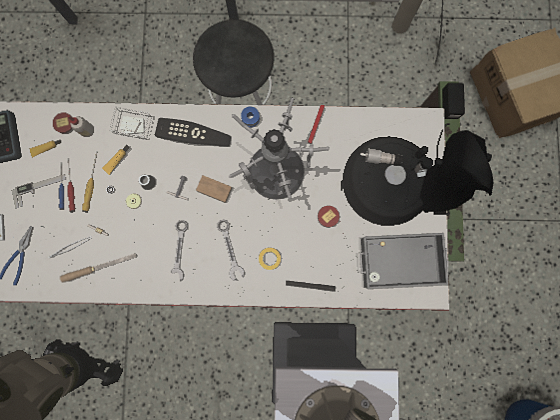

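View pics/side0.png

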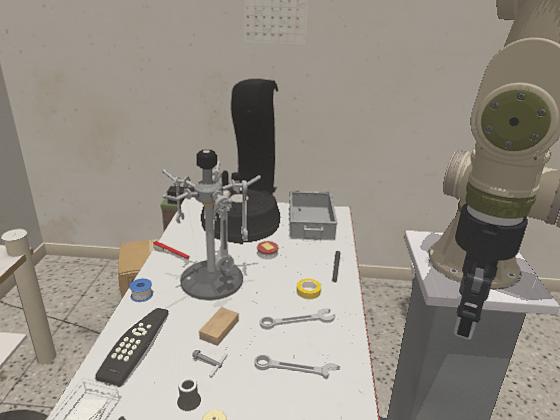

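```bash
python3 - <<'E'
from h import *
p=cam("top"); save(p,"c1",(150,200,270,290),6)
for t in("good","broken"):
    d=env.regions_of(t,p)
    for r in d[:2]:
        m=r["mask"]; ys,xs=np.nonzero(m)
        X=back(p,np.c_[xs,ys],0.008)[:,:2]; c=X.mean(0); w,v=np.linalg.eigh(np.cov((X-c).T)); a=v[:,1]
        s=(X-c)@a; ang=np.degrees(np.arctan2(a[1],a[0]))
        print(t,round(r["confidence"],2),len(xs),(c+a*(s.max()+s.min())/2).round(4),round(ang,1),(s.max()-s.min()).round(3))
q=cam("side"); save(q,"c2",(240,290,360,390),6)
pk=lambda X:(proj(p,X).round(1).tolist(),proj(q,X).round(1).tolist())
print(pk([[.455,.284,.005],[.449,.42,.005],[.429,-.166,.004],[.668,.166,.316]]))
for t in("good_ring","broken_center","good_center"):
  for im in (p,q): print(t,[(np.round(d["centre"],3).tolist(),round(d["confidence"],2)) for d in env.landmark_of(t,im)][:1])
print(env.get_state()["clock"])
E
```

```text
good 0.57 388 [0.4559 0.2841] -162.7 0.165
good 0.41 292 [0.3646 0.0695] 84.2 0.13
broken 0.54 302 [0.4548 0.4185] 179.1 0.153
([[229.9, 249.6], [178.6, 250.9], [399.7, 262.4], [274.1, 140.6]], [[297.8, 318.4], [297.9, 366.6], [312.5, 221.4], [207.1, 158.7]])
good_ring [([0.518, 0.307, 0.002], 0.93)]
good_ring [([0.52, 0.307, 0.005], 0.91)]
broken_center [([0.449, 0.42, 0.004], 0.64)]
broken_center [([0.449, 0.418, 0.012], 0.72)]
good_center [([0.455, 0.287, 0.011], 0.6)]
good_center [([0.454, 0.285, 0.005], 0.7)]
2.1
```

View pics/c1.png

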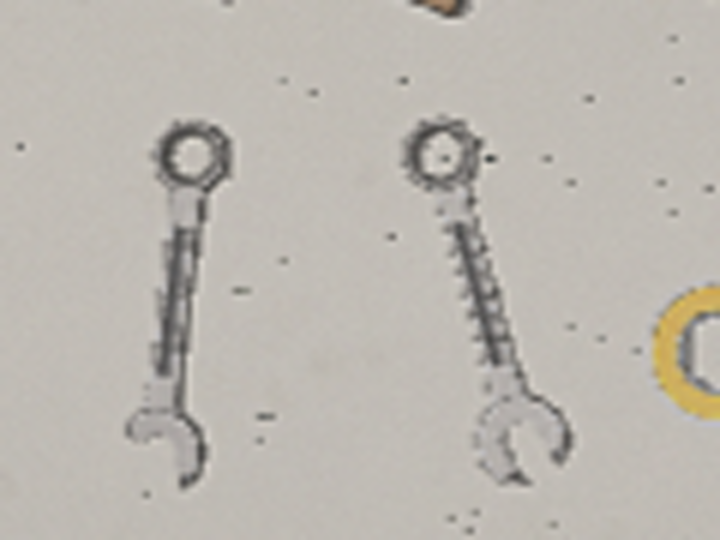

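View pics/c2.png

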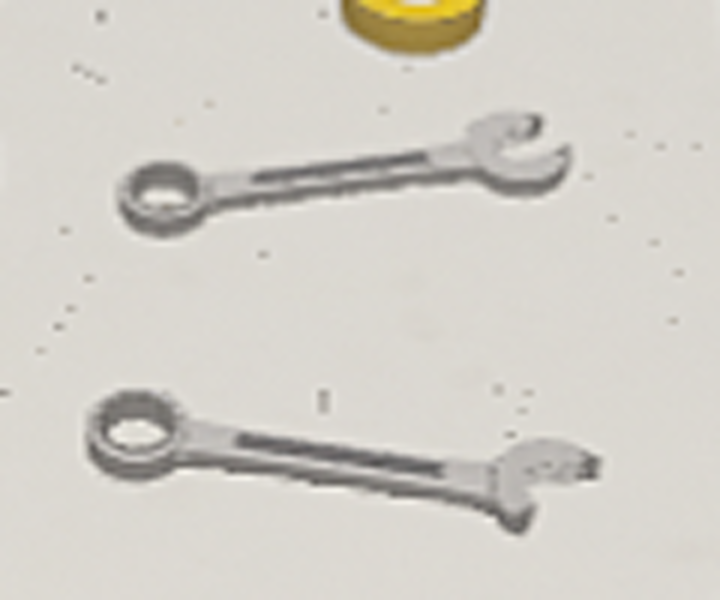

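The top crop shows two whole prongs on the spanner at right, ring (224,226) and jaw about (237,277), so that is the good one at y≈0.285. The left one at y≈0.42 has lost a prong, with its jaw about (179,277). The side crop agrees. The empty hook points to about (+0.6,+0.8), so q≈-127°. I'll start with the broken spanner.

```bash
cat >> h.py <<'E'
def pose(x,y,z,h,t=0):
    "tool for a spanner heading h deg, ring up by t deg; TCP position"
    r=R.from_euler("ZY",[h,-t],degrees=True)*R.from_matrix(np.array([[-1,0,0],[0,1,0],[0,0,-1]]).T)
    return np.array([x,y,z]),r
def plan(*ps,start=None):
    p,r,_=tcp()
    if start: p,r=start
    for P,Q in ps:
        d=r.inv().apply(P-p)*1000; v=np.degrees((r.inv()*Q).as_rotvec())/10
        d=d.round(0); v=v.round(2)
        print("shift",d.tolist(),"rot",v.tolist(),"rows %.1f"%max(np.linalg.norm(d)/62.5,np.linalg.norm(v)/1.07))
        p=p+r.apply(d/1000); r=r*R.from_rotvec(np.radians(v*10))
E
python3 - <<'E'
from h import *
p,r,s=tcp(); print(r.as_matrix().round(3))
plan(pose(.449,.42,.08,-4.6),pose(.449,.42,.004,-4.6),pose(.449,.42,.16,-4.6))
E
```

```text
[[-0.925  0.381  0.   ]
 [ 0.381  0.925  0.   ]
 [-0.     0.    -1.   ]]
shift [-255.0, -16.0, 151.0] rot [0.0, 0.0, -1.78] rows 4.7
shift [-0.0, 0.0, 76.0] rot [0.0, 0.0, 0.0] rows 1.2
shift [-0.0, 0.0, -156.0] rot [0.0, 0.0, 0.0] rows 2.5
```

>>> move_arm --targets '[[[-255,-16,151],[0,0,-1.78],-1],[[-255,-16,151],[0,0,-1.78],-1],[[-255,-16,151],[0,0,-1.78],-1],[[-255,-16,151],[0,0,-1.78],-1],[[-255,-16,151],[0,0,-1.78],-1]]' --squeeze 60

```text
clock: 2.72
tcp_pos: [0.4504, 0.4184, 0.0789]
orientation: [-0.0, 0.041, 0.999, -0.0]
wrist_force: [-0.3, 0.6, 0.5]
finger_gap: 0.0853
grip_force: 0.0
```

>>> move_arm --targets '[[[0,0,50],[0,0,0],-0.4],[[0,0,76],[0,0,0],-0.4],[[0,0,76],[0,0,0],-0.4]]'

```text
clock: 3.1
tcp_pos: [0.447, 0.4182, 0.0018]
orientation: [-0.002, 0.04, 0.999, -0.002]
wrist_force: [0.6, 0.4, -0.4]
finger_gap: 0.0602
grip_force: 0.0
```

>>> move_arm --targets '[[[0,0,-1],[0,0,0],1],[[0,0,-1],[0,0,0],1],[[0,0,-1],[0,0,0],1],[[0,0,-1],[0,0,0],1],[[0,0,-1],[0,0,0],1]]'

```text
clock: 3.72
tcp_pos: [0.4497, 0.4207, 0.0072]
orientation: [0.001, 0.04, 0.999, 0.001]
wrist_force: [-1.3, -0.5, 6.4]
finger_gap: 0.0081
grip_force: 58.8
```

>>> move_arm --targets '[[[0,0,-50],[0,0,0],1],[[0,0,-110],[0,0,0],1],[[0,0,-160],[0,0,0],1],[[0,0,-160],[0,0,0],1]]'

```text
clock: 4.22
tcp_pos: [0.4512, 0.4217, 0.171]
orientation: [0.004, 0.04, 0.999, 0.003]
wrist_force: [-0.9, -0.6, -0.2]
finger_gap: 0.0078
grip_force: 58.7
```

```bash
python3 - <<'E'
from h import *
plan(pose(.40,.15,.17,-40),pose(.428,-.166,.15,-90),pose(.428,-.166,.035,-90))
E
```

```text
shift [29.0, -275.0, -1.0] rot [0.05, 0.03, 3.54] rows 4.4
shift [-224.0, -224.0, 20.0] rot [0.0, 0.0, 5.0] rows 5.1
shift [-0.0, -0.0, 115.0] rot [0.0, 0.0, 0.0] rows 1.8
```

```bash
python3 - <<'E'
from h import *
q=cam("side"); u=proj(q,[tcp()[0]])[0].astype(int); print(u)
save(q,"s1",(max(u[0]-80,0),max(u[1]-70,0),min(u[0]+80,560),u[1]+70),4)
E
```

```text
[301 297]
```

View pics/s1.png

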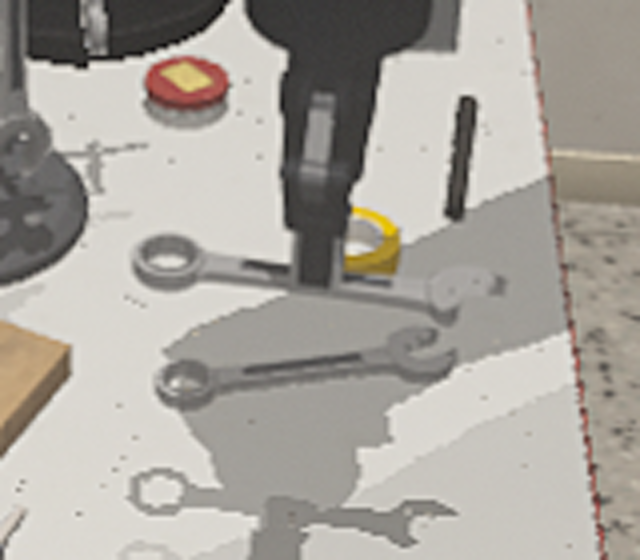

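The picture shows the broken spanner held level at mid-shank, crop pixel (315,280). On to the box.

>>> move_arm --targets '[[[29,-275,0],[0,0,3.54],1],[[29,-275,0],[0,0,3.54],1],[[29,-275,0],[0,0,3.54],1],[[29,-275,0],[0,0,3.54],1],[[29,-275,0],[0,0,3.54],1]]'

```text
clock: 4.9
tcp_pos: [0.3951, 0.1453, 0.1634]
orientation: [-0.002, 0.343, 0.939, -0.001]
wrist_force: [0.8, 0.4, -0.9]
finger_gap: 0.008
grip_force: 58.8
```

>>> move_arm --targets '[[[-224,-224,20],[0,0,5],1],[[-224,-224,20],[0,0,5],1],[[-224,-224,20],[0,0,5],1],[[-224,-224,20],[0,0,5],1],[[-224,-224,20],[0,0,5],1]]'

```text
clock: 5.52
tcp_pos: [0.4237, -0.1641, 0.1438]
orientation: [-0.001, 0.709, 0.705, -0.0]
wrist_force: [1.8, -0.5, -1.6]
finger_gap: 0.0076
grip_force: 58.8
```

```bash
python3 - <<'E'
from h import *
plan(pose(.428,-.166,.035,-90))
E
```

```text
shift [-2.0, 4.0, 109.0] rot [-0.01, -0.01, -0.03] rows 1.7
```

>>> move_arm --targets '[[[-2,3,50],[0,0,0],1],[[-2,3,106],[0,0,0],1],[[-2,3,106],[0,0,0],1],[[-2,3,106],[0,0,0],0.2],[[-2,3,106],[0,0,0],0.2]]'

```text
clock: 6.15
tcp_pos: [0.4298, -0.1654, 0.0417]
orientation: [0.002, 0.707, 0.707, 0.001]
wrist_force: [0.0, -1.2, 0.1]
finger_gap: 0.0345
grip_force: 0.0
```

>>> move_arm --targets '[[[0,0,0],[0,0,0],0.2],[[0,0,-60],[0,0,0],0.2],[[0,0,-120],[0,0,0],-1],[[0,0,-180],[0,0,0],-1],[[0,0,-220],[0,0,0],-1]]'

```text
clock: 6.78
tcp_pos: [0.4289, -0.165, 0.264]
orientation: [0.003, 0.707, 0.707, 0.001]
wrist_force: [-0.2, -0.5, -0.4]
finger_gap: 0.0849
grip_force: 0.0
```

```bash
python3 - <<'E'
from h import *
q=cam("top"); q2=cam("side")
for im in(q,q2): print([(np.round(d["centre"],3).tolist(),round(d["confidence"],2)) for d in env.landmark_of("broken_center",im)][:2])
for t in ("knob","hook_bend","hook_tip","rack"):
  for im in (q,q2): print(t,[(np.round(d["centre"],3).tolist(),round(d["confidence"],2)) for d in env.landmark_of(t,im)][:1])
print(tcp()[2]["joint_pos"].round(2),tcp()[0])
save(q,"t2",(230,90,450,290),3)
E
```

```text
[([0.429, -0.163, 0.009], 0.81)]
[([0.67, 0.17, 0.0], 0.63), ([0.428, -0.165, 0.014], 0.53)]
knob [([0.661, 0.168, 0.324], 0.78)]
knob [([0.67, 0.164, 0.317], 0.82)]
hook_bend [([0.72, 0.235, 0.254], 0.96)]
hook_bend [([0.719, 0.236, 0.249], 0.84)]
hook_tip [([0.737, 0.26, 0.264], 0.91)]
hook_tip [([0.73, 0.259, 0.267], 0.76)]
rack [([0.669, 0.166, 0.0], 0.68)]
rack []
[-0.54  0.08 -0.18  1.31  0.    1.03] [ 0.42769319 -0.1645313   0.25878163]
```

View pics/t2.png

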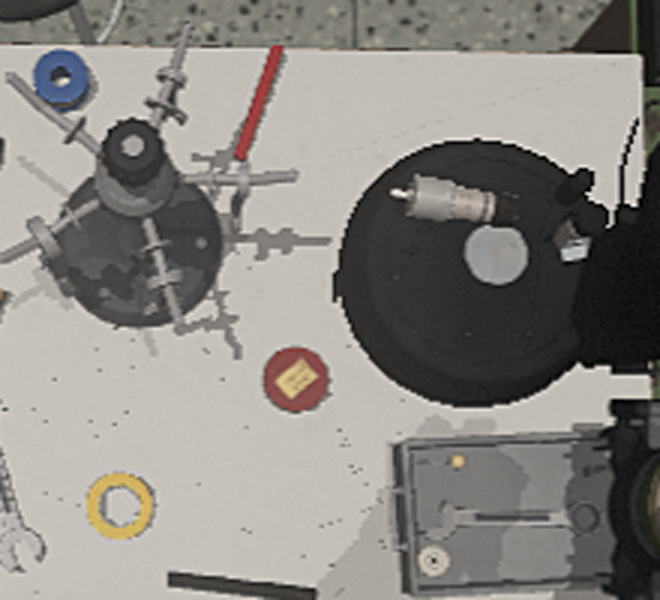

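The broken spanner lies in the box along y, crop pixel about (515,517). The empty hook sits at upper left, crop (10,75)–(100,150), and needs about +126°. Now the knob.

```bash
python3 - <<'E'
from h import *
plan(pose(.47,-.06,.38,-90),pose(.668,.166,.38,-90),pose(.668,.166,.295,-90))
E
```

```text
shift [105.0, 42.0, -121.0] rot [-0.01, -0.01, 0.0] rows 2.6
shift [226.0, 198.0, -0.0] rot [0.0, 0.0, 0.0] rows 4.8
shift [-0.0, 0.0, 85.0] rot [0.0, 0.0, 0.0] rows 1.4
```

>>> move_arm --targets '[[[50,10,-60],[0,0,0],-1],[[105,42,-121],[0,0,0],-1],[[105,42,-121],[0,0,0],-1]]'

```text
clock: 7.75
tcp_pos: [0.4707, -0.0584, 0.3825]
orientation: [0.001, 0.707, 0.707, 0.001]
wrist_force: [1.2, -0.3, -0.5]
finger_gap: 0.0857
grip_force: 0.0
```

>>> move_arm --targets '[[[226,198,0],[0,0,0],-1],[[226,198,0],[0,0,0],-1],[[226,198,0],[0,0,0],-1],[[226,198,0],[0,0,0],-1],[[226,198,0],[0,0,0],-1]]'

```text
clock: 8.38
tcp_pos: [0.6691, 0.1684, 0.3796]
orientation: [-0.0, 0.707, 0.707, -0.0]
wrist_force: [0.6, -0.6, 0.5]
finger_gap: 0.0855
grip_force: 0.0
```

```bash
python3 - <<'E'
from h import *
plan(pose(.668,.166,.295,-90))
E
```

```text
shift [-2.0, -1.0, 85.0] rot [-0.0, -0.0, 0.01] rows 1.4
```

>>> move_arm --targets '[[[-1,0,45],[0,0,0],-1],[[-1,0,85],[0,0,0],-1],[[-1,0,85],[0,0,0],-1]]'

```text
clock: 8.75
tcp_pos: [0.6654, 0.1652, 0.2897]
orientation: [-0.004, 0.707, 0.707, -0.005]
wrist_force: [0.2, 0.2, 0.2]
finger_gap: 0.0853
grip_force: 0.0
```

>>> move_arm --targets '[[[0,0,0],[0,0,0],1],[[0,0,0],[0,0,0],1],[[0,0,0],[0,0,0],1],[[0,0,0],[0,0,0],1]]'

```text
clock: 9.25
tcp_pos: [0.667, 0.1652, 0.2993]
orientation: [0.001, 0.707, 0.707, 0.001]
wrist_force: [-5.5, -1.1, 7.3]
finger_gap: 0.0392
grip_force: 64.1
```

>>> move_arm --targets '[[[0,0,0],[0,0,-0.5],1],[[0,0,0],[0,0,-1.3],1],[[0,0,0],[0,0,-2.2],1],[[0,0,0],[0,0,-3.1],1],[[0,0,0],[0,0,-4.0],1]]'

```text
clock: 9.88
tcp_pos: [0.6683, 0.1657, 0.2993]
orientation: [0.002, 0.42, 0.907, 0.002]
wrist_force: [-1.5, 2.0, 6.2]
finger_gap: 0.039
grip_force: 64.0
```

>>> move_arm --targets '[[[0,0,0],[0,0,-0.9],1],[[0,0,0],[0,0,-1.8],1],[[0,0,0],[0,0,-2.7],1],[[0,0,0],[0,0,-3.6],1],[[0,0,0],[0,0,-4.5],1]]'

```text
clock: 10.5
tcp_pos: [0.669, 0.1669, 0.2993]
orientation: [0.003, 0.041, 0.999, 0.002]
wrist_force: [0.5, 6.5, 5.0]
finger_gap: 0.0393
grip_force: 63.8
```

>>> move_arm --targets '[[[0,0,0],[0,0,-1.0],1],[[0,0,0],[0,0,-2.0],1],[[0,0,0],[0,0,-2.9],1],[[0,0,0],[0,0,-3.6],1],[[0,0,0],[0,0,-4.1],1]]'

```text
clock: 11.12
tcp_pos: [0.6686, 0.1682, 0.2993]
orientation: [0.004, -0.311, 0.95, 0.002]
wrist_force: [-0.5, 8.9, 4.9]
finger_gap: 0.0389
grip_force: 63.8
```

```bash
python3 - <<'E'
from h import *
q=cam("top"); q2=cam("side")
for t in ("hook_bend","hook_tip"):
  for im in (q,q2): print(t,[(np.round(d["centre"],3).tolist(),round(d["confidence"],2)) for d in env.landmark_of(t,im)][:2])
p,r,s=tcp(); print(s["joint_pos"].round(2),p,r.as_matrix()[:,1],s["wrist_force"],s["clock"])
E
```

```text
hook_bend [([0.43, -0.165, 0.001], 0.73)]
hook_bend [([0.584, 0.17, 0.251], 0.81)]
hook_tip []
hook_tip [([0.552, 0.168, 0.264], 0.85)]
[ 0.13  0.56  0.58  1.59  0.   -0.5 ] [0.66861402 0.16825497 0.29927748] [-0.58985875  0.80750568  0.00111039] [-0.83845418  7.96234188  4.31435049] 11.425
```

>>> move_arm --targets '[[[0,0,0],[0,0,0],1],[[0,0,0],[0,0,0],-1],[[0,0,0],[0,0,0],-1],[[0,0,0],[0,0,0],-1],[[0,0,0],[0,0,0],-1]]'

```text
clock: 12.05
tcp_pos: [0.6681, 0.1649, 0.2957]
orientation: [0.0, -0.309, 0.951, -0.0]
wrist_force: [0.5, -0.2, -1.1]
finger_gap: 0.0855
grip_force: 0.0
```

>>> move_arm --targets '[[[0,0,-55],[0,0,0],-1],[[0,0,-100],[0,0,0],-1],[[0,0,-100],[0,0,0],-1]]'

```text
clock: 12.42
tcp_pos: [0.6694, 0.1653, 0.4007]
orientation: [0.005, -0.309, 0.951, -0.001]
wrist_force: [-0.1, -1.3, 0.2]
finger_gap: 0.0854
grip_force: 0.0
```

```bash
python3 - <<'E'
from h import *
q=cam("top"); q2=cam("side")
for t in ("hook_bend","hook_tip","good_center","good_ring"):
  for im in (q,q2): print(t,[(np.round(d["centre"],3).tolist(),round(d["confidence"],2)) for d in env.landmark_of(t,im)][:2])
plan(pose(.5,.24,.38,18.3),pose(.455,.285,.08,18.3),pose(.455,.285,.005,18.3))
E
```

```text
hook_bend []
hook_bend [([0.581, 0.171, 0.251], 0.7)]
hook_tip []
hook_tip [([0.551, 0.17, 0.264], 0.78), ([0.671, 0.165, 0.314], 0.34)]
good_center [([0.452, 0.282, 0.005], 0.8), ([0.616, 0.334, 0.0], 0.74)]
good_center [([0.452, 0.282, 0.004], 0.61)]
good_ring [([0.52, 0.304, 0.003], 0.7)]
good_ring [([0.52, 0.308, 0.003], 0.73), ([0.431, -0.169, 0.006], 0.59)]
shift [92.0, 159.0, 15.0] rot [0.0, -0.01, 1.77] rows 2.9
shift [28.0, 57.0, 300.0] rot [0.0, 0.0, 0.0] rows 4.9
shift [0.0, -0.0, 75.0] rot [0.0, 0.0, 0.0] rows 1.2
```

```bash
python3 - <<'E'
from h import *
plan(pose(.46,.27,.36,18.5),pose(.454,.284,.08,18.5),pose(.454,.284,.003,18.5))
E
```

```text
shift [106.0, 207.0, 35.0] rot [0.0, -0.01, 1.75] rows 3.8
shift [2.0, 15.0, 280.0] rot [0.0, 0.0, 0.0] rows 4.5
shift [-0.0, -0.0, 77.0] rot [0.0, 0.0, 0.0] rows 1.2
```

>>> move_arm --targets '[[[106,207,35],[0,0,1.75],-1],[[106,207,35],[0,0,1.75],-1],[[106,207,35],[0,0,1.75],-1],[[106,207,35],[0,0,1.75],-1]]'

```text
clock: 13.42
tcp_pos: [0.458, 0.2709, 0.3603]
orientation: [0.0, -0.161, 0.987, 0.0]
wrist_force: [0.1, -0.1, -0.8]
finger_gap: 0.0855
grip_force: 0.0
```

>>> move_arm --targets '[[[2,15,280],[0,0,0],-0.4],[[2,15,280],[0,0,0],-0.4],[[2,15,280],[0,0,0],-0.4],[[2,15,280],[0,0,0],-0.4],[[2,15,280],[0,0,0],-0.4]]'

```text
clock: 14.05
tcp_pos: [0.451, 0.283, 0.077]
orientation: [-0.003, -0.161, 0.987, -0.001]
wrist_force: [0.4, -0.3, -0.1]
finger_gap: 0.0598
grip_force: 0.0
```

```bash
python3 - <<'E'
from h import *
plan(pose(.454,.284,.003,18.5)); print(tcp()[0])
E
```

```text
shift [-4.0, 0.0, 74.0] rot [-0.0, -0.03, 0.0] rows 1.2
[0.45102569 0.28301912 0.07701667]
```

>>> move_arm --targets '[[[-2,0,45],[0,0,0],-0.4],[[-2,0,74],[0,0,0],-0.4],[[-2,0,74],[0,0,0],-0.4]]' --squeeze 80

```text
clock: 14.42
tcp_pos: [0.4533, 0.2836, 0.0045]
orientation: [-0.003, -0.161, 0.987, -0.001]
wrist_force: [-0.3, -0.4, -0.1]
finger_gap: 0.06
grip_force: 0.0
```

>>> move_arm --targets '[[[0,0,0],[0,0,0],1],[[0,0,0],[0,0,0],1],[[0,0,0],[0,0,0],1],[[0,0,0],[0,0,0],1],[[0,0,0],[0,0,0],1]]'

```text
clock: 15.05
tcp_pos: [0.4572, 0.2853, 0.0083]
orientation: [0.002, -0.161, 0.987, 0.0]
wrist_force: [-1.1, 0.8, 5.8]
finger_gap: 0.0001
grip_force: 3.3
```

>>> move_arm --targets '[[[0,0,-40],[0,0,0],1],[[0,0,-100],[0,0,0],1],[[0,0,-160],[0,0,0],1],[[0,0,-200],[0,0,0],1],[[0,0,-200],[0,0,0],1]]'

```text
clock: 15.68
tcp_pos: [0.458, 0.2857, 0.2111]
orientation: [0.004, -0.161, 0.987, 0.001]
wrist_force: [0.5, 1.1, -0.7]
finger_gap: 0.0005
grip_force: 0.0
```

```bash
python3 - <<'E'
from h import *
p,r,s=tcp(); print(p,s["joint_pos"].round(2))
plan(pose(.43,.25,.25,0,40))
E
```

```text
[0.45797336 0.28566344 0.21110761] [ 0.41  0.24 -0.1   1.22  0.    0.09]
shift [38.0, -25.0, -39.0] rot [0.66, -3.92, 1.77] rows 4.1
```

The fingers shut empty: the commanded height was about 6 mm, so they slid over the shank. I'll find the spanner again and go lower.

```bash
python3 - <<'E'
from h import *
q=cam("top"); q2=cam("side")
for t in ("good_center","good_ring"):
  for im in (q,q2): print(t,[(np.round(d["centre"],3).tolist(),round(d["confidence"],2)) for d in env.landmark_of(t,im)][:2])
save(q2,"s3",(220,190,380,350),4)
p,r,s=tcp(); print(p,r.as_matrix().round(3).tolist())
E
```

```text
good_center [([0.454, 0.281, 0.007], 0.69)]
good_center [([0.456, 0.282, 0.003], 0.76)]
good_ring [([0.519, 0.305, 0.005], 0.67), ([0.582, 0.169, 0.253], 0.2)]
good_ring [([0.52, 0.305, 0.003], 0.96)]
[0.45487666 0.28422321 0.20499516] [[-0.948, -0.317, -0.003], [-0.317, 0.948, -0.001], [0.003, -0.0, -1.0]]
```

View pics/s3.png

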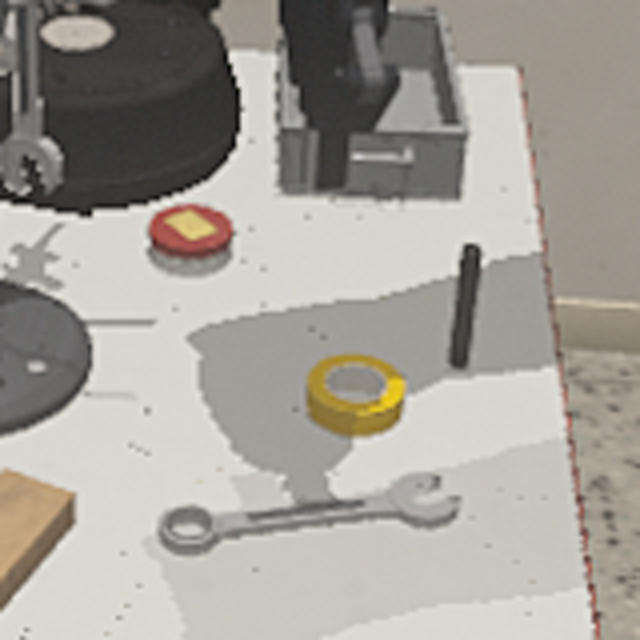

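The good spanner still lies flat, ring at crop (187,527), jaw at (430,500). I'll descend lower and more slowly.

>>> move_arm --targets '[[[0,-1,60],[0,0,0],-0.4],[[0,-1,120],[0,0,-0.05],-0.4],[[0,-1,170],[0,0,-0.05],-0.4],[[0,-1,195],[0,0,-0.05],-0.4],[[0,-1,204],[0,0,-0.05],-0.4]]'

```text
clock: 16.6
tcp_pos: [0.4539, 0.2827, -0.0001]
orientation: [-0.003, -0.165, 0.986, -0.001]
wrist_force: [-0.2, 0.2, 0.0]
finger_gap: 0.0597
grip_force: 0.0
```

>>> move_arm --targets '[[[0,0,0],[0,0,0],-0.4],[[0,0,0],[0,0,0],0.3],[[0,0,0],[0,0,0],0.3]]'

```text
clock: 16.98
tcp_pos: [0.4571, 0.2842, 0.0039]
orientation: [0.001, -0.165, 0.986, 0.0]
wrist_force: [0.3, 0.7, -0.6]
finger_gap: 0.03
grip_force: 0.0
```

>>> move_arm --targets '[[[0,0,3],[0,0,0],0.3],[[0,0,3],[0,0,0],1],[[0,0,3],[0,0,0],1],[[0,0,3],[0,0,0],1],[[0,0,3],[0,0,0],1]]'

```text
clock: 17.6
tcp_pos: [0.4568, 0.284, 0.0006]
orientation: [0.001, -0.165, 0.986, 0.0]
wrist_force: [-0.3, -0.2, 7.0]
finger_gap: 0.0096
grip_force: 78.8
```

>>> move_arm --targets '[[[0,0,-40],[0,0,0],1],[[0,0,-100],[0,0,0],1],[[0,0,-160],[0,0,0],1],[[0,0,-220],[0,0,0],1],[[0,0,-220],[0,0,0],1]]'

```text
clock: 18.23
tcp_pos: [0.4588, 0.2849, 0.2251]
orientation: [0.005, -0.165, 0.986, 0.001]
wrist_force: [-0.4, 0.4, -1.8]
finger_gap: 0.0097
grip_force: 78.7
```

```bash
python3 - <<'E'
from h import *
q2=cam("side"); q=cam("top")
p,r,s=tcp(); print(p,s["joint_pos"].round(2),s["finger_gap"])
for t in ("good_center","good_ring"):
  for im in (q,q2): print(t,[(np.round(d["centre"],3).tolist(),round(d["confidence"],2)) for d in env.landmark_of(t,im)][:2])
for t in ("hook_bend","hook_tip","knob"):
  for im in (q,q2): print(t,[(np.round(d["centre"],4).tolist(),round(d["confidence"],2)) for d in env.landmark_of(t,im)][:1])
plan(pose(.43,.25,.26,0,40))
E
```

```text
[0.45617804 0.28374092 0.21976266] [ 0.41  0.24 -0.08  1.25  0.    0.08] 0.009570779845373132
good_center []
good_center [([0.459, 0.279, 0.229], 0.96)]
good_ring [([0.521, 0.306, 0.228], 0.6)]
good_ring [([0.522, 0.306, 0.23], 0.76)]
hook_bend [([0.583, 0.1694, 0.2516], 0.73)]
hook_bend [([0.5857, 0.1667, 0.2492], 0.92)]
hook_tip [([0.5559, 0.1715, 0.2648], 0.61)]
hook_tip [([0.5493, 0.1654, 0.2662], 0.69)]
knob [([0.616, 0.435, -0.0014], 0.66)]
knob [([0.6686, 0.167, 0.3124], 0.92)]
shift [36.0, -23.0, -41.0] rot [0.66, -3.97, 1.82] rows 4.1
```

```bash
cat >> h.py <<'E'
BEND=np.array([.5835,.169,.250]); TIP=BEND+[-.0285,0,.0165]; BAR=np.array([-np.cos(np.pi/6),0,.5])
RT=np.array([-.068,0,-.006]) # ring in tool frame
def ringpose(c,t,h=0):
    r=pose(0,0,0,h,t)[1]; return np.asarray(c)-r.apply(RT),r
E
python3 - <<'E'
from h import *
p,r,_=tcp(); print("ring now",p+r.apply(RT))
plan(ringpose(TIP+.08*BAR,47),ringpose(TIP+.03*BAR,47))
E
```

```text
ring now [0.52023247 0.30578895 0.22508025]
shift [49.0, -104.0, -34.0] rot [0.78, -4.66, 1.79] rows 4.7
shift [-11.0, -0.0, 49.0] rot [0.0, -0.0, 0.0] rows 0.8
```

>>> move_arm --targets '[[[49,-104,-34],[0.78,-4.66,1.79],1],[[49,-104,-34],[0.78,-4.66,1.79],1],[[49,-104,-34],[0.78,-4.66,1.79],1],[[49,-104,-34],[0.78,-4.66,1.79],1],[[49,-104,-34],[0.78,-4.66,1.79],1]]'

```text
clock: 19.45
tcp_pos: [0.4422, 0.1686, 0.2533]
orientation: [0.401, 0.001, 0.916, 0.0]
wrist_force: [0.3, -0.0, -0.7]
finger_gap: 0.0093
grip_force: 78.8
```

```bash
cat > m.py <<'E'
from h import *
B=[];T=[]
for i in range(2):
  for n in ("top","side"):
    im=cam(n)
    for t in ("good_ring","good_center","hook_bend","hook_tip"):
      print(n,t,[(np.round(d["centre"],4).tolist(),round(d["confidence"],2)) for d in env.landmark_of(t,im)][:1])
p,r,s=tcp(); print(p,s["joint_pos"].round(2),s["finger_gap"],s["wrist_force"]); print("ring fk",p+r.apply(RT),r.as_matrix().round(3).tolist())
E
python3 m.py
```

```text
top good_ring [([0.4845, 0.1692, 0.303], 0.68)]
top good_center [([0.4388, 0.1673, 0.2572], 0.87)]
top hook_bend [([0.583, 0.1655, 0.2517], 0.76)]
top hook_tip [([0.5585, 0.1701, 0.2645], 0.77)]
side good_ring [([0.4886, 0.1687, 0.3029], 0.69)]
side good_center [([0.4384, 0.1668, 0.2528], 0.88)]
side hook_bend [([0.5855, 0.1675, 0.2477], 0.6)]
side hook_tip [([0.4447, 0.1705, 0.2541], 0.67)]
top good_ring [([0.4869, 0.173, 0.3045], 0.82)]
top good_center [([0.4392, 0.166, 0.2549], 0.7)]
top hook_bend [([0.5815, 0.1712, 0.2508], 0.74)]
top hook_tip [([0.5572, 0.1658, 0.2618], 0.68)]
side good_ring [([0.4864, 0.1692, 0.304], 0.88)]
side good_center [([0.4428, 0.1669, 0.2497], 0.67)]
side hook_bend [([0.5856, 0.1686, 0.2497], 0.66)]
side hook_tip [([0.5516, 0.1694, 0.2645], 0.97)]
[0.44361371 0.16943512 0.25357969] [ 0.36 -0.43 -0.93  0.28 -0.26  0.25] 0.009675068302996274 [ 0.38151661  0.24971246 -0.32530744]
ring fk [0.48556214 0.16946044 0.30743439] [[-0.681, -0.0, 0.732], [-0.0, 1.0, 0.0], [-0.732, -0.0, -0.681]]
```

>>> move_arm --targets '[[[-6,-1,24],[0,0,0],1],[[-12,-1,48],[0,0,0],1],[[-12,-1,48],[0,0,0],1]]'

```text
clock: 20.82
tcp_pos: [0.4872, 0.168, 0.2286]
orientation: [0.398, 0.0, 0.917, -0.0]
wrist_force: [0.8, 0.1, -1.4]
finger_gap: 0.0096
grip_force: 78.8
```

```bash
python3 m.py; python3 - <<'E'
from h import *
q=cam("side"); p,r,_=tcp(); rg=p+r.apply(RT)
print(proj(q,[rg,BEND,TIP]).round(1).tolist()); save(q,"s4",(180,130,300,250),5)
E
```

```text
top good_ring [([0.5299, 0.1648, 0.2755], 0.81)]
top good_center [([0.6166, 0.4355, -0.0019], 0.6)]
top hook_bend [([0.5811, 0.1691, 0.2513], 0.84)]
top hook_tip [([0.555, 0.1714, 0.2605], 0.88)]
side good_ring [([0.5275, 0.1701, 0.2776], 0.86)]
side good_center [([0.4837, 0.1683, 0.2307], 0.7)]
side hook_bend [([0.6164, 0.4368, 0.0005], 0.65)]
side hook_tip [([0.5525, 0.166, 0.2619], 0.72)]
top good_ring [([0.5284, 0.1696, 0.2766], 0.83)]
top good_center [([0.4857, 0.1633, 0.2321], 0.8)]
top hook_bend [([0.5823, 0.171, 0.252], 0.68)]
top hook_tip [([0.553, 0.1691, 0.2637], 0.94)]
side good_ring [([0.5301, 0.1675, 0.2755], 0.75)]
side good_center [([0.484, 0.1657, 0.2317], 0.85)]
side hook_bend [([0.5837, 0.1681, 0.25], 0.6)]
side hook_tip [([0.553, 0.1702, 0.2648], 0.6)]
[0.48697678 0.16841183 0.22964204] [ 0.31 -0.31 -0.94  0.15 -0.22  0.21] 0.009374944851596529 [-0.69738115  0.21595977 -1.96074422]
ring fk [0.52892694 0.16843094 0.2834954 ] [[-0.681, -0.0, 0.732], [-0.0, 1.0, 0.0], [-0.732, -0.0, -0.681]]
[[271.8, 177.1], [246.4, 190.0], [259.5, 183.8]]
```

View pics/s4.png

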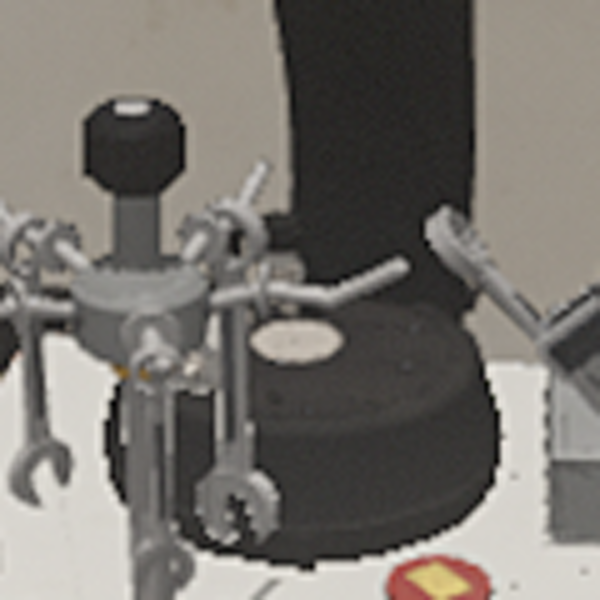

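The ring is about 3 mm low of the hook's line: ring at crop (457,242), hook end at (405,263), bend at (330,300). I'll correct for that while moving in.

>>> move_arm --targets '[[[-3,0,3],[0,0,0],1],[[-5,0,11],[0,0,0],1],[[-7,0,19],[0,0,0],1],[[-9,0,27],[0,0,0],1],[[-9,0,27],[0,0,0],1]]'

```text
clock: 22.5
tcp_pos: [0.5131, 0.1682, 0.217]
orientation: [0.399, -0.0, 0.917, -0.0]
wrist_force: [0.1, -0.6, -0.5]
finger_gap: 0.009
grip_force: 78.8
```

```bash
python3 m.py; python3 - <<'E'
from h import *
q=cam("side"); t=cam("top"); p,r,_=tcp(); rg=p+r.apply(RT)
print(((proj(q,[rg,BEND,TIP])-[210,150])*8).round(0).tolist()); 
print(((proj(t,[rg,BEND,TIP])-[230,140])*8+[480,0]).round(0).tolist()); 
save(q,"a",(210,150,270,210),8); save(t,"b",(230,140,270,200),8)
cv2.imwrite("pics/s5.png",np.hstack([cv2.imread("pics/a.png"),cv2.imread("pics/b.png")]))
E
```

```text
top good_ring [([0.5535, 0.1693, 0.264], 0.65)]
top good_center [([0.51, 0.1672, 0.2183], 0.86)]
top hook_bend [([0.5813, 0.169, 0.2529], 0.93)]
top hook_tip [([0.5526, 0.1694, 0.2611], 0.9)]
side good_ring [([0.5562, 0.1674, 0.2666], 0.8)]
side good_center [([0.5085, 0.1703, 0.2164], 0.65)]
side hook_bend [([0.5858, 0.1678, 0.2471], 0.81)]
side hook_tip [([0.5482, 0.1702, 0.265], 0.82)]
top good_ring [([0.556, 0.1702, 0.267], 0.89)]
top good_center [([0.5078, 0.1665, 0.2223], 0.66)]
top hook_bend [([0.5841, 0.1694, 0.2513], 0.58)]
top hook_tip [([0.5581, 0.1709, 0.2643], 0.61)]
side good_ring [([0.5566, 0.1684, 0.2654], 0.56)]
side good_center [([0.5099, 0.1667, 0.2172], 0.84)]
side hook_bend [([0.5837, 0.1686, 0.2474], 0.63)]
side hook_tip [([0.5522, 0.1712, 0.2597], 0.92)]
[0.51286868 0.16845502 0.21787693] [ 0.28 -0.24 -0.93  0.08 -0.21  0.19] 0.009376376334628695 [-0.94733526  0.63823561 -0.80779941]
ring fk [0.55481382 0.16847481 0.27173419] [[-0.681, -0.0, 0.732], [-0.0, 1.0, 0.0], [-0.732, -0.0, -0.681]]
[[397.0, 252.0], [291.0, 320.0], [396.0, 270.0]]
[[818.0, 466.0], [820.0, 373.0], [816.0, 469.0]]
```

View pics/s5.png

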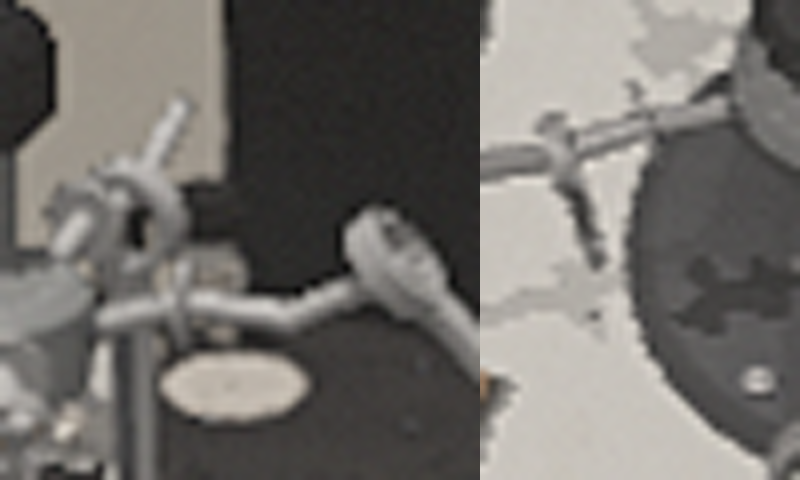

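The side view shows the bar going into the bore: ring centre at crop (393,260), with the bar entering at (350,293). There is no contact force, so I go on down the bar.

>>> move_arm --targets '[[[-1,0,7],[0,0,0],1],[[-2,0,13],[0,0,0],1],[[-3,0,18],[0,0,0],1],[[-4,0,22],[0,0,0],1]]'

```text
clock: 24.1
tcp_pos: [0.532, 0.1684, 0.2054]
orientation: [0.399, -0.0, 0.917, -0.0]
wrist_force: [-0.1, 0.2, -1.1]
finger_gap: 0.0094
grip_force: 78.8
```

>>> move_arm --targets '[[[-1,0,3],[0,0,0],1],[[-2,0,6],[0,0,0],1],[[-2,0,6],[0,0,0],1]]'

```text
clock: 24.48
tcp_pos: [0.5376, 0.1684, 0.2032]
orientation: [0.399, -0.0, 0.917, 0.0]
wrist_force: [0.8, -0.2, -0.5]
finger_gap: 0.0094
grip_force: 78.8
```

```bash
python3 m.py; python3 - <<'E'
from h import *
q=cam("side"); t=cam("top"); p,r,_=tcp(); rg=p+r.apply(RT)
print(((proj(q,[rg,BEND,TIP])-[210,150])*8).round(0).tolist()); 
print(((proj(t,[rg,BEND,TIP])-[250,165])*8+[480,0]).round(0).tolist()); 
save(q,"a",(210,150,270,210),8); save(t,"b",(250,165,290,225),8)
cv2.imwrite("pics/s6.png",np.hstack([cv2.imread("pics/a.png"),cv2.imread("pics/b.png")]))
E
```

```text
top good_ring [([0.6132, 0.332, -0.0008], 0.71)]
top good_center [([0.5328, 0.1666, 0.2046], 0.66)]
top hook_bend [([0.5807, 0.1672, 0.2512], 0.71)]
top hook_tip [([0.5581, 0.169, 0.2646], 0.64)]
side good_ring [([0.5823, 0.1691, 0.2501], 0.79)]
side good_center [([0.5327, 0.1686, 0.2025], 0.84)]
side hook_bend [([0.6679, 0.166, 0.3166], 0.46)]
side hook_tip [([0.5494, 0.1675, 0.2662], 0.57)]
top good_ring [([0.5809, 0.1692, 0.2528], 0.71)]
top good_center [([0.5319, 0.1668, 0.2065], 0.48)]
top hook_bend [([0.5812, 0.171, 0.2535], 0.89)]
top hook_tip [([0.5556, 0.1679, 0.2648], 0.79)]
side good_ring [([0.5797, 0.1677, 0.2517], 0.89)]
side good_center [([0.5372, 0.166, 0.2033], 0.93)]
side hook_bend [([0.5842, 0.1673, 0.2506], 0.62)]
side hook_tip [([0.5519, 0.1676, 0.2654], 0.67)]
[0.53743592 0.16844028 0.20315608] [ 0.26 -0.17 -0.92  0.02 -0.19  0.18] 0.009055800581424158 [ 0.00435458  0.1179761  -0.83340554]
ring fk [0.57938414 0.1684602  0.25701095] [[-0.681, -0.0, 0.732], [-0.0, 1.0, 0.0], [-0.732, -0.0, -0.681]]
[[307.0, 296.0], [291.0, 320.0], [396.0, 270.0]]
[[661.0, 184.0], [660.0, 173.0], [656.0, 269.0]]
```

View pics/s6.png

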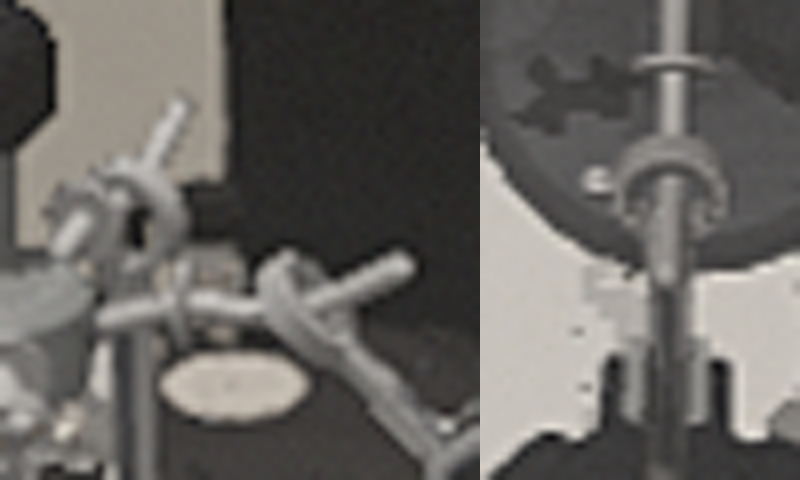

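The ring is threaded and sits at the bend: side crop about (300,310), bend at (291,320). Before letting go I'll tilt it further about the ring so it swings less.

```bash
python3 - <<'E'
from h import *
p,r,s=tcp(); rt=np.array([-.066,0,-.002]); c=p+r.apply(rt)+[-.001,0,-.001]
for t in (52,57,62):
    q=pose(0,0,0,0,t)[1]; plan((c-q.apply(rt),q))
E
```

```text
shift [1.0, 0.0, 6.0] rot [0.0, -0.5, 0.0] rows 0.5
shift [0.0, 0.0, 11.0] rot [0.0, -1.0, 0.0] rows 0.9
shift [-1.0, 0.0, 17.0] rot [0.0, -1.5, 0.0] rows 1.4
```

>>> move_arm --targets '[[[0,0,3],[0,-0.25,0],1],[[1,0,6],[0,-0.5,0],1],[[0,0,9],[0,-0.75,0],1],[[0,0,11],[0,-1.0,0],1],[[0,0,11],[0,-1.0,0],1]]'

```text
clock: 26.2
tcp_pos: [0.5533, 0.1774, 0.2008]
orientation: [0.459, -0.001, 0.888, -0.004]
wrist_force: [-18.7, -0.4, -18.8]
finger_gap: 0.0097
grip_force: 79.7
```

```bash
python3 - <<'E'
from h import *
p,r,s=tcp(); rt=np.array([-.066,0,-.002]); c=p+r.apply(rt)
print(p,c,s["joint_pos"].round(3),s["wrist_force"],r.as_matrix()[:,2])
for t in (62,67):
    q=pose(0,0,0,0,t)[1]; plan((c-q.apply(rt),q))
E
```

```text
[0.55326529 0.17736432 0.20081094] [0.58979024 0.17775954 0.25581796] [ 0.301 -0.115 -1.028 -0.273 -0.251  0.172] [-18.69384211  -0.44646078 -18.7609973 ] [ 0.81593871 -0.0069593  -0.57809652]
shift [-1.0, 0.0, 8.0] rot [-0.04, -0.73, 0.04] rows 0.7
shift [-2.0, 0.0, 14.0] rot [-0.04, -1.23, 0.04] rows 1.2
```

The arm reached the joint-3 range and began pushing at about 19 N. I'll back off to 49°.

```bash
python3 - <<'E'
from h import *
rt=np.array([-.066,0,-.002]); c=np.array([.581,.1685,.2515])
for t in (47,50): 
    q=pose(0,0,0,0,t)[1]; P=c-q.apply(rt); print(P); plan((P,q))
E
```

```text
[0.53745082 0.1685     0.20186666]
shift [8.0, -9.0, -13.0] rot [-0.04, 0.77, 0.03] rows 0.7
[0.54010811 0.1685     0.19965549]
shift [9.0, -9.0, -10.0] rot [-0.04, 0.47, 0.03] rows 0.4
```

>>> move_arm --targets '[[[2,-1,-5],[0,0.4,0],1],[[3,-3,-10],[0,0.8,0],1],[[3,-3,-10],[0,0.8,0],1]]'

```text
clock: 26.58
tcp_pos: [0.5434, 0.1734, 0.2066]
orientation: [0.399, 0.001, 0.917, -0.004]
wrist_force: [-5.5, 1.9, -9.7]
finger_gap: 0.0098
grip_force: 78.8
```

```bash
python3 - <<'E'
from h import *
rt=np.array([-.066,0,-.002]); c=np.array([.581,.1685,.2515])
p,r,s=tcp(); print(p,p+r.apply(rt),s["joint_pos"].round(3),s["wrist_force"],r.as_matrix()[:,2])
for t in (48,50): 
    q=pose(0,0,0,0,t)[1]; P=c-q.apply(rt); print(P); plan((P,q))
E
```

```text
[0.54344847 0.17341936 0.20659577] [0.5869411  0.1735679  0.25627846] [ 0.279 -0.155 -0.899  0.026 -0.211  0.191] [-5.4856903   1.91621771 -9.73117462] [ 0.73211685 -0.00793893 -0.6811328 ]
[0.53832367 0.1685     0.20111418]
shift [8.0, -5.0, 0.0] rot [-0.05, -0.09, 0.01] rows 0.2
[0.54010811 0.1685     0.19965549]
shift [7.0, -5.0, 2.0] rot [-0.05, -0.29, 0.01] rows 0.3
```

>>> move_arm --targets '[[[4,-2,0],[0,0,0],1],[[8,-5,0],[-0.05,0,0],1],[[8,-5,0],[-0.05,0,0],1]]'

```text
clock: 26.95
tcp_pos: [0.542, 0.1686, 0.2063]
orientation: [0.405, 0.0, 0.914, 0.001]
wrist_force: [-2.7, 1.9, -4.9]
finger_gap: 0.0097
grip_force: 79.0
```

```bash
python3 m.py; python3 - <<'E'
from h import *
q=cam("side"); t=cam("top")
save(q,"a",(210,150,270,210),8); save(t,"b",(250,165,290,225),8)
cv2.imwrite("pics/s7.png",np.hstack([cv2.imread("pics/a.png"),cv2.imread("pics/b.png")]))
E
```

```text
top good_ring [([0.5839, 0.169, 0.2545], 0.48)]
top good_center []
top hook_bend [([0.5824, 0.1693, 0.252], 0.98)]
top hook_tip [([0.5563, 0.1753, 0.2645], 0.57)]
side good_ring [([0.5831, 0.1687, 0.2532], 0.93)]
side good_center [([0.5359, 0.1688, 0.2044], 0.56)]
side hook_bend [([0.5852, 0.1689, 0.2511], 0.57)]
side hook_tip [([0.5526, 0.1676, 0.2668], 0.97)]
top good_ring [([0.5812, 0.1706, 0.2557], 0.53)]
top good_center [([0.5359, 0.1663, 0.207], 0.6)]
top hook_bend [([0.5815, 0.1726, 0.248], 0.7)]
top hook_tip [([0.5535, 0.1735, 0.261], 0.58)]
side good_ring [([0.5855, 0.1681, 0.2528], 0.94)]
side good_center [([0.5359, 0.1683, 0.203], 0.87)]
side hook_bend [([0.584, 0.1712, 0.2504], 0.77)]
side hook_tip [([0.5523, 0.1719, 0.2657], 0.55)]
[0.54215517 0.16881544 0.20630602] [ 0.26 -0.17 -0.92 -0.   -0.19  0.18] 0.009571463616765833 [-3.64111083 -0.37582832 -5.49284296]
ring fk [0.58342751 0.16875175 0.26068056] [[-0.672, -0.0, 0.74], [0.001, 1.0, 0.001], [-0.74, 0.001, -0.672]]
```

View pics/s7.png

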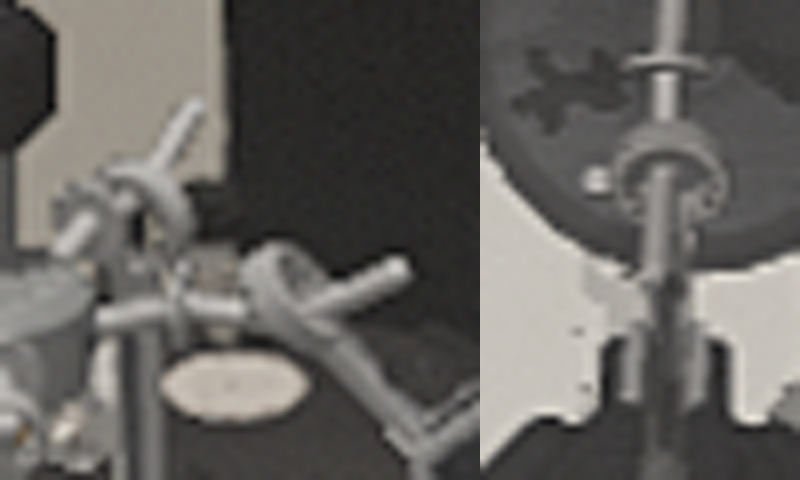

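The ring is down in the bend (side crop about (285,300)) but presses lightly on the bar. I'll ease it off, then with a 20 N grip lower the jaw along an arc so the spanner pivots in the pads before release.

>>> move_arm --targets '[[[3,0,0],[0,0,0],1],[[5,0,0],[0,0,0],1],[[5,0,0],[0,0,0],1]]' --squeeze 20

```text
clock: 28.42
tcp_pos: [0.54, 0.1691, 0.2044]
orientation: [0.406, 0.0, 0.914, 0.001]
wrist_force: [-0.0, 0.7, -0.9]
finger_gap: 0.0093
grip_force: 79.0
```

>>> move_arm --targets '[[[0,0,6],[0,0,0],1],[[-1,0,13],[0,0,0],1],[[-3,0,20],[0,0,0],1],[[-5,0,26],[0,0,0],1],[[-5,0,26],[0,0,0],1]]'

```text
clock: 29.05
tcp_pos: [0.5638, 0.1696, 0.1913]
orientation: [0.407, 0.0, 0.913, 0.001]
wrist_force: [-1.4, 1.8, 5.7]
finger_gap: 0.0099
grip_force: 79.3
```

```bash
python3 m.py
```

```text
top good_ring [([0.5996, 0.1681, 0.2463], 0.64)]
top good_center [([0.5588, 0.1666, 0.1966], 0.79)]
top hook_bend [([0.5839, 0.1711, 0.2502], 0.8)]
top hook_tip [([0.553, 0.1721, 0.2644], 0.91)]
side good_ring [([0.6012, 0.1676, 0.2461], 0.8)]
side good_center [([0.5606, 0.1684, 0.1904], 0.57)]
side hook_bend [([0.5851, 0.1705, 0.2495], 0.75)]
side hook_tip [([0.3617, 0.0731, -0.0009], 0.74)]
top good_ring [([0.5999, 0.1712, 0.2488], 0.48)]
top good_center [([0.5596, 0.1655, 0.1972], 0.46)]
top hook_bend [([0.5828, 0.1729, 0.2531], 0.62)]
top hook_tip [([0.5554, 0.1739, 0.2627], 0.65)]
side good_ring [([0.6, 0.1692, 0.2459], 0.71)]
side good_center [([0.5603, 0.1714, 0.1892], 0.76)]
side hook_bend [([0.5855, 0.1714, 0.2519], 0.98)]
side hook_tip [([0.5488, 0.1714, 0.2656], 0.56)]
[0.56351024 0.16959429 0.19152592] [ 0.25 -0.1  -0.92 -0.07 -0.18  0.17] 0.009637930978078734 [-0.17126315  1.09851641  6.30602545]
ring fk [0.60449322 0.16947679 0.24611879] [[-0.668, -0.001, 0.744], [0.002, 1.0, 0.002], [-0.744, 0.003, -0.668]]
```

>>> move_arm --targets '[[[4,0,-7],[0,0,0],1],[[8,0,-14],[0,0,0],1],[[8,0,-14],[0,0,0],1]]'

```text
clock: 30.42
tcp_pos: [0.5441, 0.1688, 0.1913]
orientation: [0.404, -0.0, 0.915, 0.001]
wrist_force: [-2.2, 0.2, 2.1]
finger_gap: 0.0094
grip_force: 79.0
```

```bash
python3 m.py
```

```text
top good_ring [([0.5806, 0.1675, 0.2441], 0.65)]
top good_center [([0.5421, 0.1662, 0.195], 0.58)]
top hook_bend [([0.5808, 0.1724, 0.254], 0.59)]
top hook_tip [([0.5593, 0.1691, 0.2667], 0.9)]
side good_ring [([0.5845, 0.1683, 0.2445], 0.68)]
side good_center [([0.5418, 0.1663, 0.1923], 0.65)]
side hook_bend [([0.586, 0.1719, 0.249], 0.88)]
side hook_tip [([0.5486, 0.1704, 0.2665], 0.64)]
top good_ring [([0.4312, -0.1651, 0.0032], 0.55)]
top good_center [([0.544, 0.1671, 0.2], 0.68)]
top hook_bend [([0.582, 0.1708, 0.2523], 0.79)]
top hook_tip [([0.5582, 0.1739, 0.2657], 0.79)]
side good_ring [([0.5825, 0.1673, 0.2481], 0.78)]
side good_center [([0.5433, 0.1663, 0.1943], 0.57)]
side hook_bend [([0.5824, 0.1678, 0.2493], 0.74)]
side hook_tip [([0.5507, 0.1701, 0.2665], 0.93)]
[0.54571658 0.16884242 0.19236893] [ 0.26 -0.14 -0.94 -0.05 -0.19  0.18] 0.00962190208089002 [-1.26647642  0.51208516  0.41128416]
ring fk [0.58698434 0.16877773 0.24674693] [[-0.672, -0.0, 0.74], [0.001, 1.0, 0.001], [-0.74, 0.001, -0.672]]
```

Ring centre is now at (0.583, 0.168, 0.246), resting in the bend with almost no load. Releasing.

>>> move_arm --targets '[[[0,0,0],[0,0,0],0.3],[[0,0,0],[0,0,0],-0.3],[[0,0,0],[0,0,0],-0.3],[[0,0,0],[0,0,0],-0.3]]'

```text
clock: 31.92
tcp_pos: [0.5458, 0.1689, 0.1925]
orientation: [0.405, 0.0, 0.914, 0.001]
wrist_force: [-0.2, 0.6, 0.1]
finger_gap: 0.0555
grip_force: 0.0
```

>>> move_arm --targets '[[[0,0,-40],[0,0,0],-0.3],[[0,0,-90],[0,0,0],-0.3],[[0,0,-140],[0,0,0],-0.3],[[0,0,-140],[0,0,0],-0.3],[[0,0,-140],[0,0,0],-0.3]]'

```text
clock: 32.55
tcp_pos: [0.4422, 0.1689, 0.2866]
orientation: [0.405, 0.0, 0.914, 0.001]
wrist_force: [0.5, -0.5, -0.2]
finger_gap: 0.0557
grip_force: 0.0
```

```bash
python3 m.py; python3 - <<'E'
from h import *
q=cam("side")
for t in ("broken_center","marker_pen","tape_roll","grease_tin","wood_block","chuck_key"): print(t,[(np.round(d["centre"],3).tolist(),round(d["confidence"],2)) for d in env.landmark_of(t,q)][:1])
save(q,"s8",(160,120,360,270),4); print(env.get_state()["clock"])
E
```

```text
top good_ring [([0.4264, -0.1641, 0.0054], 0.71)]
top good_center [([0.5887, 0.1644, 0.1827], 0.43)]
top hook_bend [([0.5831, 0.1748, 0.2493], 0.82)]
top hook_tip [([0.5569, 0.1695, 0.2637], 0.71)]
side good_ring [([0.5957, 0.1706, 0.2424], 0.6)]
side good_center [([0.5922, 0.1653, 0.1753], 0.66)]
side hook_bend [([0.5818, 0.1683, 0.2447], 0.87)]
side hook_tip [([0.5508, 0.1675, 0.2636], 0.82)]
top good_ring [([0.5958, 0.1728, 0.2437], 0.4)]
top good_center [([0.6063, 0.1672, 0.1817], 0.55)]
top hook_bend [([0.6036, 0.1691, 0.1799], 0.25)]
top hook_tip [([0.5568, 0.1718, 0.2646], 0.87)]
side good_ring [([0.6155, 0.438, 0.0004], 0.68)]
side good_center [([0.4334, -0.1727, 0.0078], 0.74)]
side hook_bend [([0.5839, 0.1708, 0.2493], 0.92)]
side hook_tip [([0.5504, 0.1694, 0.268], 0.84)]
[0.44207473 0.16877882 0.28663121] [ 0.36 -0.47 -0.87  0.37 -0.26  0.25] 0.055240244716902816 [-0.39406842  0.03191763 -0.22267649]
ring fk [0.4833242  0.1687108  0.34102308] [[-0.672, -0.0, 0.741], [0.001, 1.0, 0.001], [-0.741, 0.001, -0.672]]
broken_center [([0.429, -0.166, 0.014], 0.41)]
marker_pen [([0.362, 0.071, -0.0], 0.71)]
tape_roll [([0.433, 0.181, -0.002], 0.81)]
grease_tin [([0.546, 0.022, 0.004], 0.75)]
wood_block [([0.618, 0.332, -0.0], 0.61)]
chuck_key [([0.614, 0.439, 0.002], 0.69)]
33.9
```

View pics/s8.png

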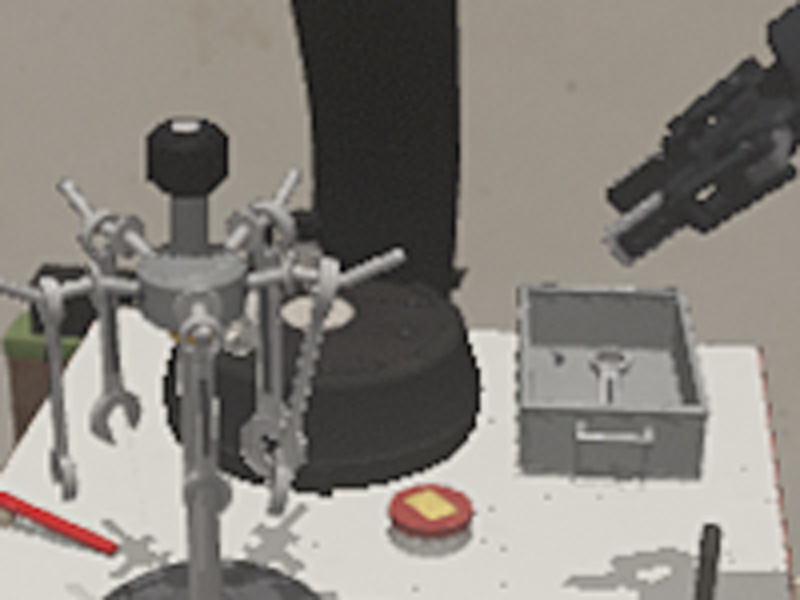

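The sound spanner hangs on the front hook, ring at crop (327,275), still swinging a little. The broken one lies in the box at (610,375), and the loose items have not moved. I'll let the swing settle, then check and hand in.

>>> move_arm --targets '[[[0,0,0],[0,0,0],-0.3],[[0,0,0],[0,0,0],-0.3],[[0,0,0],[0,0,0],-0.3],[[0,0,0],[0,0,0],-0.3],[[0,0,0],[0,0,0],-0.3]]'

```text
clock: 34.52
tcp_pos: [0.4421, 0.1688, 0.2866]
orientation: [0.405, 0.0, 0.914, 0.001]
wrist_force: [0.4, 1.0, 0.0]
finger_gap: 0.0556
grip_force: 0.0
```

>>> move_arm --targets '[[[0,0,0],[0,0,0],-0.3],[[0,0,0],[0,0,0],-0.3],[[0,0,0],[0,0,0],-0.3],[[0,0,0],[0,0,0],-0.3],[[0,0,0],[0,0,0],-0.3]]'

```text
clock: 35.15
tcp_pos: [0.4421, 0.1688, 0.2866]
orientation: [0.405, 0.0, 0.914, 0.001]
wrist_force: [0.1, 0.1, 0.2]
finger_gap: 0.0556
grip_force: 0.0
```

>>> move_arm --targets '[[[0,0,0],[0,0,0],-0.3],[[0,0,0],[0,0,0],-0.3],[[0,0,0],[0,0,0],-0.3],[[0,0,0],[0,0,0],-0.3],[[0,0,0],[0,0,0],-0.3]]'

```text
clock: 35.78
tcp_pos: [0.4421, 0.1687, 0.2865]
orientation: [0.405, 0.0, 0.914, 0.001]
wrist_force: [-0.2, -0.8, 0.1]
finger_gap: 0.0557
grip_force: 0.0
```

```bash
python3 m.py; python3 -c "
from workcell import env
print(env.hand_in())"
```

```text
top good_ring [([0.594, 0.1687, 0.2409], 0.48)]
top good_center [([0.6006, 0.1656, 0.1832], 0.44)]
top hook_bend [([0.5818, 0.1696, 0.2497], 0.94)]
top hook_tip [([0.5555, 0.1734, 0.2624], 0.95)]
side good_ring [([0.5956, 0.1687, 0.2431], 0.77)]
side good_center [([0.5917, 0.1668, 0.179], 0.75)]
side hook_bend []
side hook_tip [([0.5487, 0.1699, 0.2659], 0.62)]
top good_ring [([0.5903, 0.1713, 0.2408], 0.57)]
top good_center [([0.6005, 0.1682, 0.1825], 0.66)]
top hook_bend [([0.5805, 0.174, 0.2496], 0.83)]
top hook_tip [([0.5562, 0.1711, 0.2635], 0.92)]
side good_ring [([0.5955, 0.1688, 0.2431], 0.51)]
side good_center []
side hook_bend [([0.5838, 0.1707, 0.2501], 0.68)]
side hook_tip [([0.5505, 0.1732, 0.2665], 0.91)]
[0.44207649 0.16877953 0.28656729] [ 0.36 -0.47 -0.87  0.37 -0.26  0.25] 0.055372101716270765 [-0.14823516 -0.86944428  0.02848009]
ring fk [0.48333248 0.16871281 0.34095422] [[-0.672, -0.0, 0.741], [0.001, 1.0, 0.001], [-0.741, 0.001, -0.672]]
the job is handed in; nothing more can be done
None
```

The job is handed in (no verdict shown): the broken spanner is in the scrap box, the rack's empty hook faces the front edge, the sound spanner hangs freely on it with its ring about 12 mm inboard of the bend, and the loose items are where they were.

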